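# Fold out the side shelf and stock it from the carton dispenser

## Robot

A 7-joint arm with a two-finger parallel gripper is mounted at the origin on a cart in front of the work surface, level with it; the furniture and walls round the work are solid. World frame = base frame: x ahead of the robot, y to its left, z up, the work surface at z = 0. Lengths are in mm, angles in rad, forces in N, time in s.
With the tool pointing down it reaches from about 375 to 925 mm from the base axis. Payload 3.1 kg.
Tool frame: the origin (TCP) lies on the centre line of the jaws, within the pads' length; the fingertips stand 14 mm ahead of it and the grasp point (between the pads) lies 5 mm behind it; z points along the fingers, y is the line along which they close (so a half turn about z gives the same grasp; the last joint's range is limited). The gripper opens to 85 mm and grips with 20 to 120 N. Pads are 22 mm wide; open, the fingers measure 114 mm over their backs; the gripper's body (76 mm by 85 mm) begins 54 mm behind the grasp point. The pads swing forward as they close: fully open they stand 13 mm farther back than shut.
Start: joints at [-1.431, 0.383, 0.044, 1.598, -0.018, 1.161, -0.05], TCP at [153.094, 631.716, 245.269] pointing down, gripper open.
Joint ranges: [-2.61, 2.61], [-0.41, 2.15], [-1.48, 1.57], [0, 2.5], [-1.57, 4.71], [0.05, 1.97], [-2.85, 2.85]. Speed limits (rad/s): [2.79, 2.79, 3.14, 3.14, 3.14, 3.14, 3.14].

## Interface

Orientations are given as a 3x3 rotation matrix whose columns are the frame's x, y, z axes.
In Python, from cell import manip gives the robot as it stands. Calls block until the motion is done:
- manip.move_pose(position, orientation): joint-space move of the TCP to a pose.
- manip.move_linear(position, ori=None, feed=150): straight line of the TCP; ori=None keeps the orientation; feed is the mean speed in mm/s.
- manip.goto_joints(angles): joint-space move.
- manip.move_gripper(opening): opening from 0.0 (shut) to 1.0 (fully open); the grip force is fixed at half the most; returns when the fingers have stopped.
- manip.dwell(seconds).
- manip.solve_ik(position, orientation): joint angles nearest the present ones, or None.
- manip.read_state(): the state.
- manip.grab_frame(name): name is "scene" or "top" or "wrist"; returns (picture, depth): 384x512x3 uint8, red, green, blue; 384x512 float32, mm along the optical axis (not along the pixel's ray), 0 where there is no reading.
- manip.camera_model(name): a dict with "mtx" (3x3 intrinsics, pixels), "k1" (the pictures are not rectified: a ray, as slopes to the right and down, at radius r is drawn at 1 + k1 r^2 times it, then the intrinsics apply), "eye" and "attitude" of the camera in the world. Camera axes: x right, y down, z forward; pixel columns grow to the right and rows downward; lengths in mm; the calibration is good to about 2 mm. A picture is of the moment at which its call begins: read the wrist's pose just before it. camera_model takes no time and is no camera call; for the wrist camera it gives the pose at the moment of the call.
A pose or a line that the arm cannot do raises manip.PlanningError and nothing moves.
- manip.close_job(): hands the job in; it is judged then, once.
Trained networks look in the newest picture that a camera, given by its name, has taken for a name from the list of things; names that differ only in an ending like _2 or _b are one class to them, and where a whole thing is asked for, a point or a joint stands for the part that bears it (a point fixed in the world has none). Each returns a list of dicts, best first, with "conf" (0 to 1); they miss things now and then, are a little off and sometimes report something else, mostly with a low value. They report only what shows in the picture. A call takes as long as a camera call. They do not tell look-alikes from the thing itself.
- manip.find_in(camera, target): "extent" ([left, top, right, bottom] in pixels, round what is visible of it).
The state is a dict: "clock": time; "joints": joint angles; "joint_vel": joint speeds; "tau": joint torques, N m; "ee_pos": TCP position; "tcp_rot": TCP orientation; "contact_force": force on the tool from outside, world axes, zero at the start; "torque": the same for the moment, N m; "grip_width": opening from 0.0 (shut) to 1.0 (fully open); "gripper_force": force on a finger pad.
Only numpy, scipy, OpenCV 4.12 (cv2) and the standard library are available. Lean on these libraries where they do the work, as an engineer would, in place of code of your own. Each camera call takes 0.05 s, during which the arm holds its last target. There are 200 camera calls.

## Task

Set up the fold-out shelf for the next measuring session: pull the handle of its prop bar over past dead centre so that the shelf stays up level on its own, and let go. Then feed out every carton that is in the dispenser, one at a time from the bottom by its feed slide, and lay them all flat on the shelf, side by side and not stacked, along with the stray carton from the bench if there is one. Leave the feed slide pushed fully home, and disturb nothing else on the bench.

Things in the scene. Friction and masses are not known exactly. Their poses are not given: they have to be found in the camera images.
- stand: Fold-out shelf: fixed stand, dark base plate 180 x 320 x 8 mm. Origin at its middle on the bench; x towards the shelf's hinge (roughly away from the robot), so the shelf's front edge is at -x; y along the hinge line towards the end with the prop handle; z up. Hinge line along y at x = +75 mm, 81 mm up. Pivot line of the prop along y at x = -25 mm, 15 mm up.
- shelf_mid (a point): Middle of the top face of the grey shelf leaf, 150 mm (x) by 280 mm (y); along all edges a rim 4 mm wide and 4 mm high. x points to the hinge, y to the end with the prop handle, z normal to the leaf. Folded, the leaf slopes down to the front by 0.35 rad; propped, it is level, its top face 93 mm above the bench.
- leaf (a joint): Angle of the shelf leaf in rad: 0 folded (front edge low), 0.35 propped and level, 0.37 at dead centre. It is tied to the prop, whose crossbar runs in channels under the leaf, and moves only as the prop moves.
- prop (a joint): Angle of the prop frame, rad: 0 folded (leaning 46 degrees to the hinge), dead centre at 0.78 (nearly upright), stop at 1.05 (leaning 14 degrees to the front). Before dead centre the leaf's weight (up to about 6 N at the handle) makes it fall back to 0; beyond it the weight drives it on to the stop and holds it there. 0.95 and more is safely over.
- prop_handle (a point): Middle of the prop's handle: a level dark rubber-sleeved bar of 14 mm diameter, 60 mm long, along y of the stand, sticking out past the +y end of the shelf, 68 mm from the prop's pivot line; this point is 55 mm past the end of the leaf. It turns with the prop on an arc: 62 mm above the bench folded, 81 mm at the stop, about 65 mm nearer the front.
- dispenser: Fixed carton dispenser: clear shaft, closed roof, 135 mm high. Origin on the bench under the cartons' middle (+-5 mm play); z up; cartons come out at -x. They lie with their long side along x on a floor 30 mm up. Front plane of the shaft at x = -47 mm, with a gap 30 mm high for the bottom carton; before it a tongue 22 mm wide (fingers pass on both sides), top 30 mm up, runs to x = -130 mm.
- feeder (a joint): Travel of the feed slide, m: 0 home (back), 0.094 fully pulled forward (to -x of the dispenser). Full travel pushes the bottom carton out until only its last 12 mm are under the front wall: grip its front part and pull it out forward before lifting. The next one drops only when the slide is fully home. Friction 1 to 3 N; it stays where it is left.
- feeder_grip (a point): Grip of the feed slide: upright dark post of 18 mm diameter, top 96 mm above the bench, at y = +85 mm of the dispenser. This point is on its axis 78 mm up; x = 0 in the dispenser's frame at home, -94 mm pulled out. A 10 mm bar runs back from its foot, top 48 mm up.
- timer: Bystander: white digital timer 48 x 62 x 61 mm standing behind the shelf; leave it alone.
- beaker: Bystander: empty glass beaker, 52 mm diameter, 66 mm high; leave it alone.
- stapler: Bystander: red stapler 125 x 34 x 42 mm; leave it alone.
- carton_0: White carton 30 x 82 x 28 mm (x, y, z), 0.06 kg, starting at the bottom of the dispenser's shaft. Origin at the middle of its underside, long side along its y.
- carton_0_mid (a point): Centre of carton_0.
- carton_1: White carton 30 x 82 x 28 mm (x, y, z), 0.06 kg, starting second in the shaft. Origin at the middle of its underside, long side along its y.
- carton_1_mid (a point): Centre of carton_1.
- carton_2: White carton 30 x 82 x 28 mm (x, y, z), 0.06 kg, starting third, on top, in the shaft; absent in some starts (no pose). Origin at the middle of its underside, long side along its y.
- carton_2_mid (a point): Centre of carton_2.
- carton_3: White carton 30 x 82 x 28 mm (x, y, z), 0.06 kg, starting loose on the bench between dispenser and shelf, in front of the fixed spectrometer (265 mm high, world x above 0.53 m, y 0.02 to 0.24 m: keep the gripper clear of it); absent in some starts (no pose). Origin at the middle of its underside, long side along its y.
- carton_3_mid (a point): Centre of carton_3.
Things that resemble listed ones, but are neither listed nor needed, are in the scene too. Leave any green look-alike of the carton_3 alone.

How it is judged:
By the outcome, as a careful person would: the job done as asked, in the order asked, and still so for the second after the job is handed in, with the robot touching nothing.
Of carton_2, carton_3 only 1 to 2 are there at a start; the rules pass over those that are not, and their reading is None.
At some moment in a run one of carton_3 may be knocked a few centimetres aside while the robot is not near it.
Once in a run the grip may slacken for a moment while it holds something.
It also fails if it takes over 210 s, if anything falls off the work surface, if the arm or the gripper's body presses on something with over 40 N, if the wrist force passes 120 N, or if a joint passes its speed limit or range.

## Working session

There is one attempt and no reset: what is moved stays moved. The work goes in short steps, each a Python script; the robot and the scene stay as the last script left them, time stands still between calls to the robot, and variables do not carry over. Pictures are saved under pics/ and viewed, at most 14 in all, crops included, and the job is handed in when it is done.

```bash
ls; mkdir -p pics; cat > h.py <<'E'
import numpy as np, cv2
from cell import manip
def model(n):
    m=manip.camera_model(n); return {k:(np.array(v,float) if k!='k1' else v) for k,v in m.items()}
def cloud(n,img=None):
    m=model(n); pic,d=manip.grab_frame(n)
    h,w=d.shape; u,v=np.meshgrid(np.arange(w),np.arange(h))
    K=m['mtx']; k=m['k1']
    xd=(u-K[0,2])/K[0,0]; yd=(v-K[1,2])/K[1,1]
    x,y=xd.copy(),yd.copy()
    for _ in range(8):
        s=1+k*(x*x+y*y); x=xd/s; y=yd/s
    P=np.stack([x*d,y*d,d],-1)@m['attitude'].T+m['eye']
    P[d<=0]=np.nan
    return np.array(pic),P
def save(n,pic): cv2.imwrite('pics/'+n+'.png',cv2.cvtColor(pic,cv2.COLOR_RGB2BGR))
E
python3 - <<'E'
from h import *
print(manip.read_state())
for n in ("scene","top"):
    pic,P=cloud(n); save(n+'0',pic); np.savez(n+'0.npz',pic=pic,P=P)
    print(n,model(n))
    for t in ("stand","shelf_mid","prop_handle","dispenser","feeder_grip","timer","beaker","stapler","carton_0"):
        for r in manip.find_in(n,t)[:4]:
            e=np.round(r['extent']).astype(int); c=P[(e[1]+e[3])//2,(e[0]+e[2])//2]
            print(t,round(r['conf'],2),e,np.round(c))
E
```

```text
pics
{'clock': 0.0, 'joints': array([-1.43081542,  0.38380216,  0.04385164,  1.59959908, -0.01787607,
        1.16119551, -0.04992258]), 'joint_vel': array([-0.0007832 , -0.00097444,  0.00074834,  0.00058489, -0.00134838,
       -0.00067238, -0.00013968]), 'tau': array([ 4.47019038e-04, -4.33456957e+01,  1.02454416e+00, -2.49514085e+01,
        1.05792820e-02,  1.12957950e-02,  6.96769415e-07]), 'ee_pos': array([152.91158368, 630.81730642, 243.89698782]), 'tcp_rot': array([[-9.71874863e-01,  2.35497445e-01, -4.51113821e-04],
       [ 2.35497817e-01,  9.71871474e-01, -2.57234511e-03],
       [-1.67356045e-04, -2.60623387e-03, -9.99996590e-01]]), 'contact_force': array([-0.08464932, -0.53301458,  0.6127677 ]), 'torque': array([-0.01368076, -0.00126913,  0.00286944]), 'gripper_force': 0.0, 'grip_width': 1.0032392952517073}
scene {'mtx': array([[466.65751629,   0.        , 256.54045727],
       [  0.        , 466.65751629, 189.5965215 ],
       [  0.        ,   0.        ,   1.        ]]), 'k1': -0.11138259843910443, 'eye': array([-208.25339034,  490.54491029, 1287.19361177]), 'attitude'
[... 1109 characters left out ...]
  3.11284883e-01, -1.31939547e-01],
       [-1.12629974e-04, -3.90535896e-01, -9.20587694e-01]])}
stand 0.89 [245 170 344 228] [ 505. -209.   59.]
shelf_mid 0.96 [261 170 335 222] [ 510. -228.   63.]
shelf_mid 0.6 [234 237 249 252] [408.  48.  32.]
prop_handle 0.68 [249 199 266 209] [556. -71.   1.]
dispenser 0.98 [126 206 188 260] [573. 349.   2.]
feeder_grip 0.52 [140 202 150 246] [628. 386.   0.]
timer 0.44 [301 148 315 157] [ 683. -342.   56.]
beaker 0.69 [268 152 282 167] [ 694. -199.   66.]
stapler 0.8 [373 184 390 209] [ 408. -558.   24.]
stapler 0.45 [268 150 280 166] [ 721. -206.   20.]
carton_0 0.76 [233 238 250 255] [401.  51.  30.]
carton_0 0.51 [236 152 254 172] [745. -85.  21.]
```

```bash
python3 - <<'E'
import cv2
a=cv2.imread('pics/scene0.png');b=cv2.imread('pics/top0.png')
cv2.imwrite('pics/s0.png',cv2.resize(a[110:330,80:400],None,fx=2.5,fy=2.5,interpolation=cv2.INTER_CUBIC)[:600,:800])
cv2.imwrite('pics/t0.png',cv2.resize(b[120:290,110:400],None,fx=2.75,fy=2.75,interpolation=cv2.INTER_CUBIC)[:600,:800])
E
```

```text
(no output)
```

View pics/s0.png

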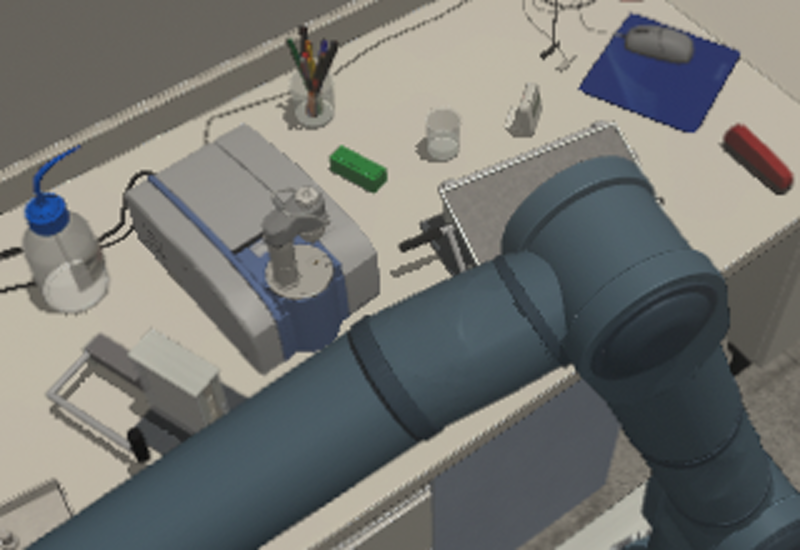

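View pics/t0.png

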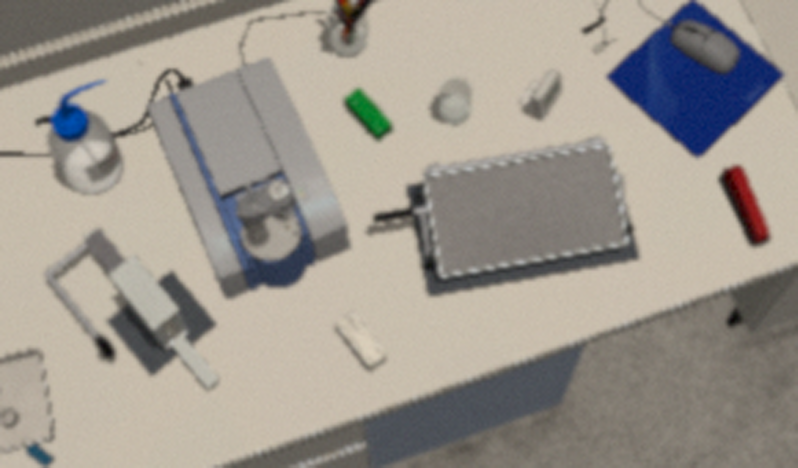

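Both pictures show the same layout. In the top crop:
- The shelf is folded, around (530,210), with its handle at (395,215).
- The dispenser is at (145,295), its tongue runs to (205,375), and the feed post is at (105,347).
- The stray white carton is at (360,342), and the green decoy is at (368,113).

Next I'll fit poses from depth.

```bash
python3 - <<'E'
import numpy as np,cv2
for n in("top","scene"):
    f=np.load(n+'0.npz');P=f['P'];pic=f['pic'].astype(int)
    Z=P[...,2];X=P[...,0];Y=P[...,1]
    def rect(mask,name):
        k,l,s,c=cv2.connectedComponentsWithStats(mask.astype(np.uint8))
        if k<2: print(name,'none');return
        i=1+np.argmax(s[1:,4]); q=P[l==i]
        (cx,cy),(w,h),a=cv2.minAreaRect(q[:,:2].astype(np.float32))
        print(n,name,len(q),'c',np.round([cx,cy]),'wh',np.round([w,h]),'ang',round(a,1),'med',np.round(np.median(q,0),1))
    R=lambda x0,x1,y0,y1:(X>x0)&(X<x1)&(Y>y0)&(Y<y1)
    rect(R(450,750,200,480)&(Z>120)&(Z<150),'roof')
    rect(R(350,500,-50,150)&(Z>15)&(Z<40),'c3')
    m=R(350,720,-420,-70)&(Z>30)&(Z<110); rect(m,'leaf')
    q=P[m];A=np.c_[q[:,:2],np.ones(len(q))];co=np.linalg.lstsq(A,q[:,2],rcond=None)[0];print('plane',co,'slope',np.arctan(np.hypot(*co[:2])),'dir',np.degrees(np.arctan2(co[1],co[0])))
    rect(R(480,640,-110,-20)&(Z>45)&(Z<80),'handle')
    rect(R(400,600,250,450)&(Z>20)&(Z<45),'tongue')
    rect(R(400,700,380,600)&(Z>80)&(Z<110),'post')
    rect(R(400,600,-300,100)&(abs(Z)<3),'table')
E
```

```text
top roof 321 c [545. 313.] wh [107.  45.] ang 21.6 med [543.  312.5 133.8]
top c3 171 c [411.  47.] wh [81. 33.] ang 17.7 med [411.5  47.5  26.7]
top leaf 2813 c [ 514. -229.] wh [326. 162.] ang 80.9 med [ 510.6 -236.9   64.6]
plane [  0.14190825  -0.01732254 -14.51248564] slope 0.14199942737703658 dir -6.959584720389173
top handle 127 c [540. -84.] wh [119.  58.] ang 38.6 med [551.  -95.9  63.1]
top tongue 137 c [462. 282.] wh [92. 41.] ang 19.5 med [466.7 281.3  29.3]
top post 20 c [512. 392.] wh [15. 13.] ang 71.4 med [511.6 391.4  93.9]
top table 181 c [439.  38.] wh [124.  76.] ang 89.7 med [ 4.407e+02  2.940e+01 -1.000e-01]
scene roof 501 c [546. 311.] wh [109.  47.] ang 20.4 med [544.6 311.8 134. ]
c3 none
scene leaf 1564 c [ 550. -233.] wh [325. 128.] ang 87.4 med [ 554.1 -187.7   80.3]
plane [-7.43594156e-02 -3.85457228e-02  1.08180541e+02] slope 0.0835611342837863 dir -152.5991115941735
scene handle 181 c [551. -84.] wh [117.  60.] ang 45.1 med [557.9 -93.6  65.1]
scene tongue 67 c [545. 332.] wh [88.  4.] ang 21.9 med [548.7 333.1  31.7]
scene post 43 c [512. 389.] wh [17. 17.] ang 39.2 med [509.2 388.8  93.7]
scene table 361 c [569.   1.] wh [187.  67.] ang 86.9 med [ 5.601e+02 -3.040e+01  2.000e-01]
```

```bash
cat >> h.py <<'E'
def down(deg):  # tool pointing down, tool y axis at heading deg in world
    a=np.radians(deg); y=np.array([np.cos(a),np.sin(a),0]); z=np.array([0,0,-1.]); return np.stack([np.cross(y,z),y,z],1)
def best(p,deg):
    cand=[(d,manip.solve_ik(p,down(d))) for d in (deg,deg+180)]
    cand=[(abs(q[6]),d) for d,q in cand if q is not None]
    return min(cand)[1]
def S(): return manip.read_state()
def lin(p,feed=150,ori=None): manip.move_linear(list(map(float,p)),ori,feed)
def rep(t=''):
    s=S(); print(t,'t',round(s['clock'],1),'tcp',np.round(s['ee_pos'],1),'F',np.round(s['contact_force'],1),'gw',round(s['grip_width'],3),'gf',round(s['gripper_force'],1))
E
python3 - <<'E'
from h import *
lin([153,630,400],300)
p=[460,-140,400]; d=best(p,-8); print(d)
manip.move_pose(p,down(d)); rep(); print(S()['joints'])
pic,P=cloud('wrist'); save('w0',pic); np.savez('w0.npz',pic=pic,P=P); print(model('wrist'))
for t in("prop_handle","shelf_mid","stand","carton_3"):
  for r in manip.find_in('wrist',t)[:3]: print(t,r['conf'],np.round(r['extent']))
E
```

```text
-8
 t 4.6 tcp [ 460.5 -138.8  400.3] F [ 0.5 -0.5 -0.4] gw 1.004 gf 0.0
[-1.09837983 -0.27878326  1.12184382  1.81312682  0.2529374   1.45537252
 -0.15907919]
{'mtx': array([[282.25532379,   0.        , 254.22984698],
       [  0.        , 282.25532379, 193.10232737],
       [  0.        ,   0.        ,   1.        ]]), 'k1': 0.017250788301349185, 'eye': array([470.65330295, -60.31432392, 528.98929859]), 'attitude': array([[ 9.90377136e-01, -1.31622719e-01, -4.27620051e-02],
       [-1.38393908e-01, -9.40779838e-01, -3.09484124e-01],
       [ 5.05509787e-04,  3.12424002e-01, -9.49942623e-01]])}
prop_handle 0.84 [278.  68. 324. 126.]
shelf_mid 0.56 [251. 121. 352. 285.]
stand 0.8 [244.  70. 355. 284.]
stand 0.36 [248. 120. 355. 282.]
carton_3 0.62 [183.  13. 239.  62.]
carton_3 0.56 [395.  70. 454. 104.]
```

View pics/w0.png

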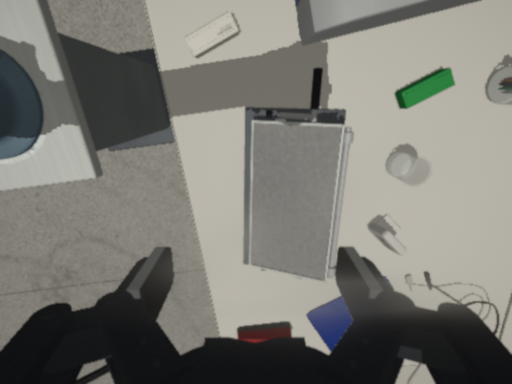

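The wrist view shows the handle at (317,88), the leaf across (247–350, 120–280), the stray carton at (212,34) and the green decoy at (425,88). Next I'll fit the stand and handle.

```bash
python3 - <<'E'
import numpy as np,cv2
f=np.load('w0.npz');P=f['P'];pic=f['pic'];X,Y,Z=P[...,0],P[...,1],P[...,2]
def rect(mask,name):
    k,l,s,c=cv2.connectedComponentsWithStats(mask.astype(np.uint8)); i=1+np.argmax(s[1:,4]); q=P[l==i]
    (cx,cy),(w,h),a=cv2.minAreaRect(q[:,:2].astype(np.float32)); print(name,len(q),np.round([cx,cy,w,h,a],1),'med',np.round(np.median(q,0),1),'z',np.round(np.nanpercentile(q[:,2],[5,95]),1)); return q
g=pic.mean(2); 
win=np.zeros(Z.shape,bool); win[125:260,258:325]=1
q=P[win&(Z>20)]; A=np.c_[q[:,:2],np.ones(len(q))];co=np.linalg.lstsq(A,q[:,2],rcond=None)[0]
print('slope',np.arctan(np.hypot(*co[:2])),'dir',np.degrees(np.arctan2(co[1],co[0])),'res',np.std(A@co-q[:,2]))
w2=np.zeros(Z.shape,bool); w2[100:290,235:365]=1
rect(w2&(abs(co[0]*X+co[1]*Y+co[2]-Z)<8)&(Z>20),'leaf')
h=np.zeros(Z.shape,bool); h[60:112,300:335]=1
q=rect(h&(Z>40)&(g<90),'handle')
# axis line of handle
v=np.linalg.svd(q-q.mean(0),full_matrices=False)[2][0];print('axis',v,np.degrees(np.arctan2(v[1],v[0])))
b=np.zeros(Z.shape,bool); b[100:300,235:365]=1
rect(b&(Z>4),'all')
c=np.zeros(Z.shape,bool); c[5:70,175:245]=1
rect(c&(Z>18),'c3')
rect(c&(Z>4),'c3')
for vv,uu in((88,317),(75,317),(100,316),(195,295),(30,212)): print(vv,uu,P[vv,uu])
E
```

```text
slope 0.35326789766488303 dir -9.164060291650355 res 0.902596356505589
leaf 13554 [ 515.8 -243.4  294.4  155.8   80.7] med [ 518.9 -223.1   67.9] z [43.  89.2]
handle 395 [567.5 -58.9  62.2  13.9  80.9] med [566.4 -57.2  67.9] z [63.6 69.9]
axis [0.1579465  0.9874379  0.00439257] 80.91218764491924
all 17879 [ 513.9 -279.5  419.   206.6   86.5] med [ 512.6 -198.3   67.4] z [  8.  412.7]
c3 1251 [417.3  46.7  83.4  32.9  19.1] med [419.1  45.9  28.7] z [25.6 30.4]
c3 1349 [417.3  46.7  83.4  32.9  19.1] med [419.3  44.6  28.6] z [13.1 30.4]
88 317 [568.01066775 -56.24166731  69.38799124]
75 317 [569.22776313 -38.00538011  69.35456375]
100 316 [565.55571525 -73.35553262  68.29788372]
195 295 [ 519.06889312 -223.46302279   68.06286594]
30 212 [420.24044269  50.64746193  31.23847039]
```

```bash
cat >> h.py <<'E'
YS=-9.2; ex=np.array([np.cos(np.radians(YS)),np.sin(np.radians(YS)),0]); ey=np.array([-ex[1],ex[0],0]); ez=np.array([0,0,1.])
HND=np.array([567.5,-59,0]); SO=HND-24*ex-195*ey
def st(x,y,z): return SO+x*ex+y*ey+z*ez
E
python3 - <<'E'
from h import *
for d in (80.8,-99.2,130,150,170,-150): 
    q=manip.solve_ik(st(48,200,68).tolist(),down(d)); print(d,None if q is None else np.round(q,2))
R=down(80.8)
manip.move_gripper(0.0)
manip.move_pose(st(52,200,300).tolist(),R); rep()
lin(st(52,200,150),150); rep()
lin(st(52,200,60),80); rep('down')
E
```

```text
80.8 [ 0.17  0.5  -0.17  1.85  0.12  0.8   1.35]
-99.2 [-0.54  0.61  0.72  1.88 -0.52  0.85 -1.28]
130 [ 0.67  0.65 -0.82  1.82  0.59  0.93  1.85]
150 [ 0.82  0.77 -1.04  1.82  0.78  1.02  2.08]
170 [-0.89  1.1   1.36  1.9  -1.17  1.25 -2.42]
-150 [-0.8   0.85  1.13  1.89 -0.92  1.03 -1.88]
 t 7.0 tcp [596.1 -58.2 300.5] F [-0.5 -0.5  0.1] gw 0.003 gf 0.0
 t 8.2 tcp [597.  -58.5 151.2] F [0.3 0.2 1. ] gw 0.0 gf 0.0
down t 9.5 tcp [596.6 -58.5  60.7] F [ 0.8  0.1 -0.2] gw 0.004 gf 0.0
```

```bash
python3 - <<'E'
from h import *
a0=np.arcsin(47/68)
for phi in np.linspace(0,1.05,8):
    a=a0+phi; x=-25+68*np.cos(a)+17; z=15+68*np.sin(a)-2
    lin(st(x,200,z),60); rep(f'{phi:.2f} x{x:.0f}')
manip.dwell(0.5)
lin(st(x+15,200,z),80); lin(st(x+15,200,230),200)
manip.move_pose([430,-100,380],down(40)); 
pic,P=cloud('wrist'); save('w1',pic); np.savez('w1.npz',pic=pic,P=P); rep()
X,Y,Z=P[...,0],P[...,1],P[...,2]
m=(np.hypot(X-SO[0],Y-SO[1])<50)&(Z>20); q=P[m]; A=np.c_[q[:,:2]-SO[:2],np.ones(len(q))];print(len(q),np.linalg.lstsq(A,q[:,2],rcond=None)[0])
E
```

```text
0.00 x41 t 9.8 tcp [586.4 -56.9  61.1] F [3.1 0.1 1.9] gw -0.003 gf 1.3
0.15 x34 t 10.1 tcp [579.8 -55.9  68. ] F [ 5.4 -1.   1.1] gw -0.001 gf 2.7
0.30 x25 t 10.4 tcp [572.2 -54.6  74.1] F [ 6.3 -1.4  3.9] gw -0.003 gf 2.9
0.45 x16 t 10.8 tcp [559.1 -52.6  76.2] F [1.1 0.2 1.6] gw -0.001 gf 1.0
0.60 x6 t 11.1 tcp [547.9 -50.9  78.3] F [ 0.3 -0.  -0.7] gw 0.001 gf 0.1
0.75 x-4 t 11.4 tcp [539.3 -49.5  80.5] F [ 1.3 -0.2  0.3] gw 0.002 gf 0.0
0.90 x-14 t 11.7 tcp [529.8 -47.9  80.5] F [ 0.   0.1 -0.6] gw -0.0 gf 0.0
1.05 x-24 t 12.0 tcp [521.8 -46.5  79.6] F [ 2.   0.3 -0.5] gw -0.001 gf 1.6
 t 14.6 tcp [429.7 -99.3 377.6] F [-0.2 -0.2 -0.8] gw 0.003 gf 0.0
975 [3.84286876e-03 6.28468842e-04 9.34620660e+01]
```

View pics/w1.png

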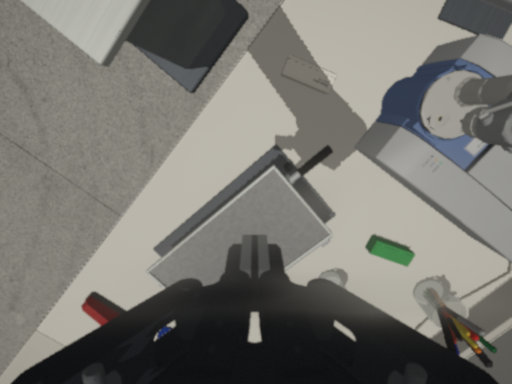

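The leaf is level at z=93.5 and the handle has come over to the front at (318,158), so the prop is past dead centre. The dispenser is next.

```bash
python3 - <<'E'
from h import *
a=np.radians(20.5);R=down(110.5)
p=np.array([542,311.5,0])+(-150)*np.array([np.cos(a),np.sin(a),0])+20*np.array([-np.sin(a),np.cos(a),0])+np.array([0,0,300.])
manip.move_pose(p.tolist(),R); manip.move_gripper(0.5); rep(); print(np.round(S()['joints'],2))
pic,P=cloud('wrist'); save('w2',pic); np.savez('w2.npz',pic=pic,P=P)
X,Y,Z=P[...,0],P[...,1],P[...,2]
def rect(mask,name):
    k,l,s,c=cv2.connectedComponentsWithStats(mask.astype(np.uint8)); 
    if k<2: return print(name,'none')
    i=1+np.argmax(s[1:,4]); q=P[l==i]
    (cx,cy),(w,h),a=cv2.minAreaRect(q[:,:2].astype(np.float32)); print(name,len(q),np.round([cx,cy,w,h,a],1),'z',np.round(np.nanpercentile(q[:,2],[5,50,95]),1))
B=(Y>200)&(X<640)&(X>350)
rect(B&(Z>127)&(Z<142),'roof'); rect(B&(Z>88)&(Z<102)&(Y>360),'post'); rect(B&(Z>24)&(Z<38),'tongue')
E
```

```text
t 16.5 tcp [394.6 277.5 300.1] F [ 0.3 -0.3 -0.3] gw 0.5 gf 0.0
[ 0.12  0.07 -0.84  1.89  0.05  1.21  1.19]
roof 2541 [547.6 310.9 104.   44.9  21.1] z [134.  135.2 136.2]
post 25 [399.8 643.4   6.2   6.5  16.2] z [88.3 89.1 90.2]
tongue 932 [467.7 284.4  95.8  40.   14.6] z [28.5 30.3 32.8]
```

View pics/w2.png

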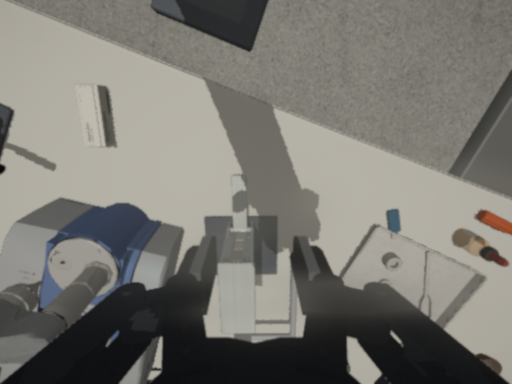

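Wrist view: roof at (237,300), tongue tip at (238,178), stray carton at (92,115). The dispenser fit agrees with the post position from the fixed cameras. Now feed out the first carton.

```bash
cat >> h.py <<'E'
YD=21.0; dx=np.array([np.cos(np.radians(YD)),np.sin(np.radians(YD)),0]); dy=np.array([-dx[1],dx[0],0])
DO=np.array([542.9,309.1,0]); RD=down(90+YD)
def dp(x,y,z): return DO+x*dx+y*dy+z*ez
def feed(start,end):
    "grip post at slide travel start, take it to end (mm), leave"
    manip.move_gripper(0.5)
    lin(dp(-start,85,170),250,RD); lin(dp(-start,85,73),150)
    manip.move_gripper(0.0); rep('post gripped')
    lin(dp(-end,85,73),80); rep('moved')
    if end<=0: print('post dx', np.dot(S()['ee_pos']-DO,dx))
    manip.move_gripper(0.5); lin(dp(-end,85,170),250)
E
python3 - <<'E'
from h import *
p=np.load('w2.npz')['P'];print(p[180,238],dp(-130,0,30))
manip.move_pose(dp(0,85,170).tolist(),RD)
feed(0,95)
manip.move_pose(dp(-150,20,300).tolist(),RD)
pic,P=cloud('wrist'); save('w3',pic); np.savez('w3.npz',pic=pic,P=P)
print([(round(r['conf'],2),np.round(r['extent'])) for r in manip.find_in('wrist','carton_0')])
E
```

```text
[431.3499679  265.17149312  29.0017479 ] [421.53454456 262.51216656  30.        ]
post gripped t 19.0 tcp [513.3 389.2  74.6] F [ 0.9 -0.3  4.2] gw 0.189 gf 58.4
moved t 20.4 tcp [425.5 355.2  74.4] F [2.8 0.4 7.2] gw 0.191 gf 58.9
[(0.93, array([225., 185., 256., 238.])), (0.68, array([237., 254., 246., 263.])), (0.67, array([ 69.,  51., 110., 115.])), (0.51, array([236., 239., 247., 258.]))]
```

View pics/w3.png

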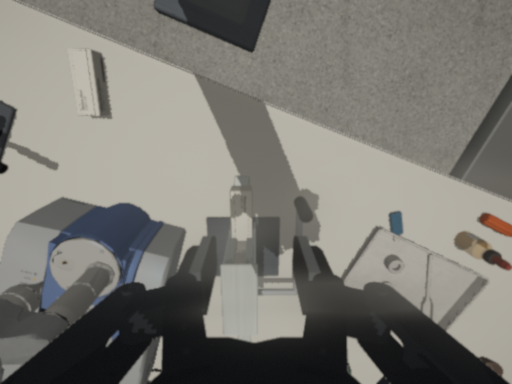

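The carton is out on the tongue at (241,215), with the post at (303,208). The stray has been knocked to about (85,82). Grip carton 0 and place it.

```bash
cat >> h.py <<'E'
RS=down(80.8)
def place(y,x=-24,zoff=18):
    lin(S()['ee_pos']*[1,1,0]+[0,0,320],300)
    manip.move_pose(st(x,y,320).tolist(),RS); rep('over shelf')
    lin(st(x,y,93.4+zoff+14),150); f0=S()['contact_force'][2]
    for z in np.arange(5,-4,-1.):
        lin(st(x,y,93.4+zoff+z),30)
        if S()['contact_force'][2]-f0>2.5: break
    rep(f'placed z{z}')
    manip.move_gripper(0.55); lin(st(x,y,93.4+zoff+z+4),40); lin(st(x,y,300),250)
def take():
    manip.move_gripper(0.6)
    lin(dp(-100,0,150),250,RD); lin(dp(-100,0,48),120); manip.move_gripper(0.0); rep('gripped')
    lin(dp(-155,0,48.5),80); rep('pulled'); lin(dp(-155,0,150),200)
def check(tag,view=None):
    "cartons on the shelf, in stand coords"
    pic,P=cloud('wrist'); save(tag,pic); np.savez(tag+'.npz',pic=pic,P=P)
    L=(P-SO)@np.stack([ex,ey,ez],1)
    m=(abs(L[...,0])<68)&(abs(L[...,1])<133)&(L[...,2]>108)&(L[...,2]<140)
    k,l,s,c=cv2.connectedComponentsWithStats(m.astype(np.uint8))
    for i in range(1,k):
        if s[i,4]>80:
            q=L[l==i]; print('on shelf',np.round(cv2.minAreaRect(q[:,:2].astype(np.float32))[0]),np.round(cv2.minAreaRect(q[:,:2].astype(np.float32))[1:][0]),round(cv2.minAreaRect(q[:,:2].astype(np.float32))[2],1),'z',np.round(np.median(q[:,2]),1))
E
python3 - <<'E'
from h import *
take(); place(-93)
manip.move_pose(st(-110,-20,400).tolist(),RS); check('w4'); rep()
E
```

```text
gripped t 24.4 tcp [450.3 273.9  49.2] F [-0.1 -0.   4.9] gw 0.345 gf 59.9
pulled t 25.2 tcp [397.8 253.6  49. ] F [-0.4  0.  10.1] gw 0.341 gf 60.4
over shelf t 28.7 tcp [ 475.2 -333.4  320.4] F [-0.2 -0.6 -0.3] gw 0.341 gf 65.2
placed z0.0 t 31.9 tcp [ 474.1 -335.7  112.1] F [-2.9  1.4  5.8] gw 0.343 gf 66.0
on shelf [  2. -94.] [81. 31.] 0.3 z 121.6
 t 34.0 tcp [ 399.7 -251.1  398.3] F [-0.3  0.3  0.2] gw 0.555 gf 0.0
```

View pics/w4.png

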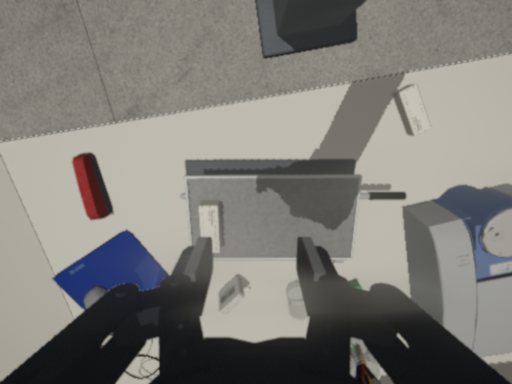

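Carton 0 lies flat at (209,228), 94 mm from the middle on the far end. Next cycle.

```bash
cat >> h.py <<'E'
def view(tag):
    manip.move_pose(dp(-150,20,300).tolist(),RD)
    pic,P=cloud('wrist'); save(tag,pic); np.savez(tag+'.npz',pic=pic,P=P)
    L=(P-DO)@np.stack([dx,dy,ez],1)
    m=(L[...,0]<-50)&(L[...,0]>-140)&(abs(L[...,1])<25)
    q=L[m&(L[...,2]>50)&(L[...,2]<66)]; print('on tongue: px',len(q), np.round([q.min(0),q.max(0)],0) if len(q)>50 else '')
    m=(abs(L[...,1]-85)<16)&(L[...,2]>85)&(L[...,2]<105)&(abs(L[...,0]+47)<70); q=L[m]
    if len(q): print('post',len(q),np.round(q.mean(0),1))
E
python3 - <<'E'
from h import *
manip.move_pose(dp(-150,40,320).tolist(),RD)
feed(95,-2); manip.dwell(0.4)
feed(0,95)
view('w5'); rep()
E
```

```text
post gripped t 38.2 tcp [424.8 355.   74.4] F [ 0.5 -1.3  6.4] gw 0.194 gf 58.4
moved t 39.6 tcp [512.2 388.8  74.5] F [-5.1 -5.7 10.5] gw 0.191 gf 59.3
post dx -0.06211601271274603
post gripped t 42.5 tcp [513.2 389.2  74.6] F [ 0.1 -0.5  3.5] gw 0.193 gf 58.4
moved t 43.8 tcp [425.5 355.2  74.4] F [ 0.9 -0.5  7.7] gw 0.196 gf 58.7
on tongue: px 965 [[-114.  -16.   50.]
 [ -50.   15.   62.]]
post 172 [-93.4  83.7  94.6]
 t 45.5 tcp [395.2 273.3 298.3] F [ 0.3 -0.5  0.7] gw 0.497 gf 0.0
```

```bash
python3 - <<'E'
from h import *
take(); place(-31)
manip.move_pose(st(-110,-20,400).tolist(),RS); check('w6')
manip.move_pose(dp(-150,40,320).tolist(),RD)
feed(95,-2); manip.dwell(0.4)
feed(0,95)
view('w7'); rep()
E
```

```text
gripped t 47.8 tcp [450.3 274.   49.1] F [ 0.2 -0.   5.3] gw 0.34 gf 59.8
pulled t 48.7 tcp [397.8 253.6  49. ] F [-1.  -0.6  9.7] gw 0.337 gf 60.3
over shelf t 52.0 tcp [ 485.  -271.9  320.4] F [ 0.5  0.3 -1. ] gw 0.343 gf 59.2
placed z0.0 t 55.1 tcp [ 484.  -274.5  112.1] F [-2.7  0.6  4.2] gw 0.342 gf 59.9
on shelf [  2. -94.] [82. 31.] 0.1 z 121.6
on shelf [  2. -32.] [30. 82.] 90.0 z 121.7
post gripped t 61.4 tcp [424.8 355.   74.4] F [-0.5 -1.4  6.4] gw 0.192 gf 58.4
moved t 62.7 tcp [512.2 388.8  74.4] F [-5.7 -4.9 10.9] gw 0.193 gf 59.3
post dx -0.1122299089182377
post gripped t 65.7 tcp [513.2 389.2  74.5] F [ 0.1 -0.   4.7] gw 0.193 gf 58.4
moved t 67.0 tcp [425.5 355.3  74.5] F [ 2.2 -0.6  6.6] gw 0.193 gf 58.7
on tongue: px 969 [[-114.  -16.   50.]
 [ -50.   15.   61.]]
post 174 [-93.3  83.7  94.5]
 t 68.6 tcp [395.2 273.3 298.3] F [ 0.4 -0.6  0.8] gw 0.5 gf 0.0
```

```bash
python3 - <<'E'
from h import *
take(); place(31)
manip.move_pose(st(-110,-20,400).tolist(),RS); check('w8')
manip.move_pose(dp(-150,40,320).tolist(),RD)
feed(95,-3); manip.dwell(0.3)
view('w9'); rep()
manip.move_pose([400,-20,330],RD); 
pic,P=cloud('wrist'); save('w10',pic); np.savez('w10.npz',pic=pic,P=P)
X,Y,Z=P[...,0],P[...,1],P[...,2]
m=(X>280)&(X<520)&(Y>-80)&(Y<180)&(Z>18)&(Z<40)
k,l,s,c=cv2.connectedComponentsWithStats(m.astype(np.uint8))
for i in range(1,k):
    if s[i,4]>100: q=P[l==i]; print(len(q),c[i],cv2.minAreaRect(q[:,:2].astype(np.float32)),np.median(q[:,2]))
print([(round(r['conf'],2),np.round(r['extent'])) for r in manip.find_in('wrist','carton_3')])
E
```

```text
gripped t 71.0 tcp [450.3 273.9  49.1] F [-0.4  0.1  5.1] gw 0.339 gf 59.8
pulled t 71.8 tcp [397.8 253.6  49. ] F [-1.2  0.1  9.8] gw 0.343 gf 60.3
over shelf t 74.9 tcp [ 494.7 -210.7  320.3] F [ 0.1  0.4 -0.6] gw 0.341 gf 59.2
placed z0.0 t 78.1 tcp [ 494.  -213.2  112.1] F [-2.4 -0.   4.4] gw 0.348 gf 59.9
on shelf [  2. -94.] [82. 31.] 0.3 z 121.6
on shelf [  2. -32.] [30. 81.] 90.0 z 121.8
on shelf [ 2. 30.] [82. 31.] 0.5 z 121.7
post gripped t 84.4 tcp [424.8 355.   74.4] F [-0.  -1.6  6.6] gw 0.192 gf 58.4
moved t 85.8 tcp [512.2 388.8  74.4] F [-7.3 -6.4 11.6] gw 0.195 gf 59.5
post dx -0.0717663859359412
on tongue: px 0 
 t 87.9 tcp [396.5 274.  299.9] F [0.  0.9 0.7] gw 0.499 gf 0.0
1085 [286.97511521 153.04331797] ((380.47802734375, 27.678024291992188), (82.4079818725586, 31.022090911865234), 19.064769744873047) 28.769742040932954
[(0.91, array([275., 126., 298., 182.])), (0.81, array([ 54., 166., 105., 230.])), (0.63, array([  0., 137.,  61., 210.])), (0.6, array([  0., 119.,  11., 158.]))]
```

View pics/w10.png

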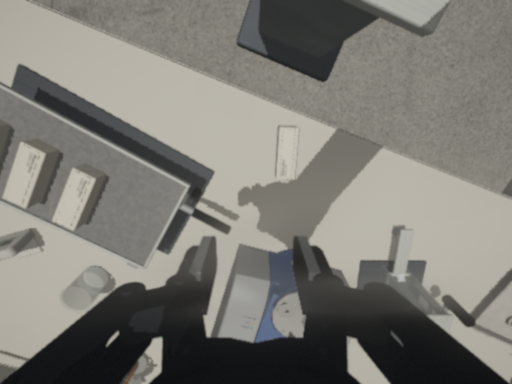

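View pics/w9.png

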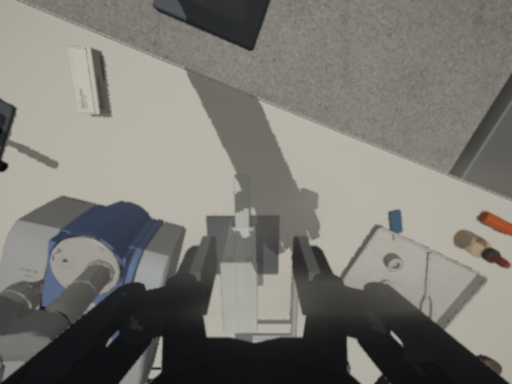

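The stray carton is at (287,153) and the shelf row looks right. The tongue is clear and the slide is home. Now take the stray.

```bash
python3 - <<'E'
from h import *
R=down(109.1); u=np.array([np.cos(np.radians(19.1)),np.sin(np.radians(19.1)),0])
p=np.array([380.5,27.7,0])+10*u
print([manip.solve_ik((p+[0,0,z]).tolist(),R) is not None for z in (18,120,200,320)])
manip.move_gripper(0.65)
manip.move_pose((p+[0,0,120]).tolist(),R); lin(p+[0,0,18],100); manip.move_gripper(0.0); rep('grip')
lin(p+[0,0,60],100); rep('lift')
lin(p+[0,0,200],200)
place(93,x=10)
manip.move_pose(st(-110,-20,400).tolist(),RS); check('w11'); rep()
E
```

```text
[True, True, True, True]
grip t 91.8 tcp [390.7  31.   18.7] F [-0.6 -0.7  5.6] gw 0.343 gf 59.8
lift t 92.3 tcp [389.7  30.6  59.8] F [ 0.2  0.1 -1. ] gw 0.342 gf 59.2
over shelf t 95.0 tcp [ 536.4 -155.2  318.8] F [-0.9  0.6 -0.1] gw 0.337 gf 59.2
placed z0.0 t 98.2 tcp [ 537.6 -157.5  111.7] F [-0.8 -0.2  3. ] gw 0.345 gf 59.6
on shelf [-1. 92.] [31. 81.] 89.8 z 121.6
on shelf [  2. -94.] [82. 31.] 0.2 z 121.6
on shelf [  2. -32.] [30. 83.] 90.0 z 121.7
on shelf [ 2. 30.] [83. 31.] 0.3 z 121.7
 t 100.5 tcp [ 400.9 -249.   399.1] F [-0.8 -0.6 -0.3] gw 0.549 gf 0.0
```

View pics/w11.png

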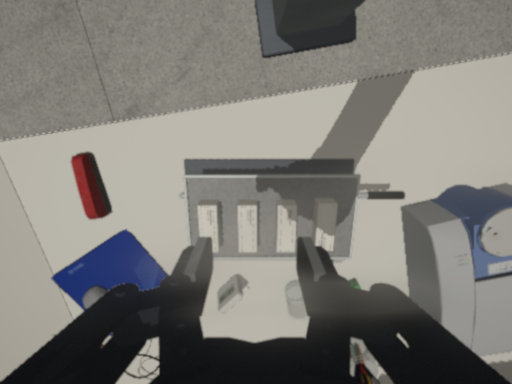

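All four cartons lie flat side by side, at x≈208, 248, 287 and 325 in the picture. One last check of the slide against its starting position, then hand in.

```bash
python3 - <<'E'
from h import *
ok=True
for n in('scene','top'):
    pic,P=cloud(n); o=[]
    for Q in (np.load(n+'0.npz')['P'],P):
        L=(Q-DO)@np.stack([dx,dy,ez],1); m=(abs(L[...,1]-85)<16)&(L[...,2]>85)&(L[...,2]<105)&(abs(L[...,0]+40)<70)
        o.append((m.sum(),np.round(L[m].mean(0),1)))
    print(n,o); ok&=abs(o[1][1][0]-o[0][1][0])<3
if ok: print(manip.close_job())
E
```

```text
scene [(np.int64(39), array([-1.3, 86.1, 93.6])), (np.int64(40), array([-1.1, 86.2, 92.9]))]
top [(np.int64(18), array([ 0.3, 87.2, 93.2])), (np.int64(19), array([ 0.6, 87.4, 92.5]))]
the job is handed in; nothing more can be done
None
```

The job is handed in: the shelf is propped level past dead centre, all three dispenser cartons and the stray lie flat side by side on it, and the feed slide is fully home.

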